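# Feel along the dents of a quench-test bar

### The arm

A 6-joint arm with a two-finger parallel gripper is mounted at the origin on the work surface. World frame = base frame: x ahead of the robot, y to its left, z up, the work surface at z = 0. Lengths are in m, angles in degrees, forces in N, time in s.
With the tool pointing down it reaches from about 0.3 to 0.75 m from the base axis. Payload 8.5 kg.
Tool frame: the origin (TCP) lies between the finger pads, 19 mm behind the fingertips; this is the grasp point; z points along the fingers, y is the line along which they close (so a half turn about z gives the same grasp; the last joint's range is limited). The gripper opens to 85 mm and grips with 20 to 120 N. Pads are 22 mm wide; open, the fingers measure 114 mm over their backs; the gripper's body (76 mm by 85 mm) begins 54 mm behind the grasp point. The pads swing forward as they close: fully open they stand 13 mm farther back than shut.
Start: joints at [53.325, 21.807, 74.336, -0, 83.858, -12.336], TCP at [0.227, 0.501, 0.25] pointing down, gripper open.
Joint ranges: [-178.18, 178.18], [-50.72, 133.34], [12.68, 142.11], [-81.47, 261.47], [9.98, 163.14], [-165.26, 165.26]. Speed limits (degrees/s): [136.94, 136.94, 180, 180, 180, 180].

### API

Orientations are given as a 3x3 rotation matrix whose columns are the frame's x, y, z axes.
In Python, from rig import env gives the robot as it stands. The module is installed in compiled form; this text tells all that it offers.
- The arm moves only by the tool jog_arm, never from a script. Its argument "targets" is a list of rows, each a list of 6 numbers: the shift along the tool's x, y, z in cm, then the turn, a rotation vector about the tool's x, y, z in degrees. A call has 1 to 8 rows; each row is the pose to reach, as a shift and turn from the pose commanded when the call began, along the tool's axes at that moment; what a row does not reach only later rows make up. A row lasts 1/12 s, in which the tool goes at most 41.7 mm and 7.16 degrees, less where a joint would pass 70% of its speed; a pose out of reach is approached as far as the arm can. A call with a gripper value outside its range is refused whole. "hand" is the opening, from 0 (shut) to 1 (fully open), set as the call begins (left out, the last holds). The fingers move at their own pace and stop on an object; "newtons" is the grip in N (left out, the last holds). Time passes only in rows, so rows that repeat a pose let the fingers close. It gives the time, the measured TCP pose, the force, the opening and the grip force at its end, in the units of the state.
- env.observe(): the state, without advancing time (a new reading comes with each control period).
- env.get_image(name): name is "side" or "top"; returns a dict with "frame" (480x640x3 uint8, red, green, blue), "depth" (480x640 float32, m along the optical axis (not along the pixel's ray), 0 where there is no reading), "fovy" (degrees; the focal length in pixels is half the picture's height over the tangent of half this angle, whatever the lens; pixels are square), "cx", "cy" (the principal point, pixels), "cam_to_world" (4x4, takes a point from camera to world coordinates). Camera axes: x right, y down, z forward; pixel columns grow to the right and rows downward; lengths in m; the calibration is good to about 2 mm. A picture is of the moment at which its call begins.
- env.close_job(): hands the job in; it is judged then, once.
Trained networks look in the newest picture that a camera, given by its name, has taken for a name from the list of things; names that differ only in an ending like _2 or _b are one class to them, and where a whole thing is asked for, a point or a joint stands for the part that bears it (a point fixed in the world has none). Each returns a list of dicts, best first, with "score" (0 to 1); they miss things now and then, are a little off and sometimes report something else, mostly with a low value. They report only what shows in the picture. A call takes as long as a camera call.
- env.regions_of(camera, target): "pixels" (480x640 bool, what is visible of it) and "point" ([row, column] in pixels, amid what is visible of it).
The state is a dict: "time_s": time; "q": joint angles; "qvel": joint speeds; "joint_efforts": joint torques, N m; "position": TCP position; "tool_rot": TCP orientation; "ft_force": force on the tool from outside, world axes, zero at the start; "wrist_torque": the same for the moment, N m; "grip_width": finger opening in m; "gripper_force": force on a finger pad.
Only numpy, scipy, OpenCV 4.12 (cv2) and the standard library are available. Lean on these libraries where they do the work, as an engineer would, in place of code of your own. Each camera call takes 0.05 s, during which the arm holds its last target. There are 200 camera calls.

### The job

Of the two round steel bars lying in cradles, the one with a collar at one end has a row of five hardness dents along its ground flat: feel it for burrs. With the gripper shut and pointing straight down, set the fingertips on the dent nearest the plain end and stroke slowly along the row to the last dent before the collar, without leaving the bar on the way, pressing lightly all along so that the sprung cradle sinks a few millimetres but never to its stop; then lift straight off. The bar stays lying in its cradle, and everything else is left where it is.

Things in the scene. Friction and masses are not known exactly. Their poses are not given: they have to be found in the camera images.
- cradle: the sprung cradle, fixed to the table: grey base plate 150 x 70 x 18 mm (origin: centre of its underside, on the table; z up; x along the bar, towards the collar end) with a dark metal V carriage on two springs above it that carries the collared bar. Same outward look as the spare cradle
- carriage (a joint): how far the carriage (and the bar on it) is pressed down, m: 0 = up at rest, 0.010 = on its lower stop. Moves straight down only, springs back; about 1.5 N starts it, then 0.8 N per mm. Between 1 and 8 mm counts as light pressure
- bar: steel round bar, 25 mm diameter, 100 mm long, loose in the sprung cradle's V between low end stops; 33 mm collar at one end, 8 mm wide ground flat along its top, 73 mm above the table. Origin: mid-length on the round underside, 25 mm below the flat; x along the bar towards the collar (plain end x = -50 mm; collar +45 to +50 mm, 3.7 mm above the flat); z up
- mark1 (a point): dent 1 of 5 (dark dot, 3 mm wide) in the row along the middle of the flat, on the surface, axes as the bar's; 12 mm from the plain end
- mark2 (a point): dent 2 of 5 (dark dot, 3 mm wide) in the row along the middle of the flat, on the surface, axes as the bar's; 16 mm on from dent 1
- mark3 (a point): dent 3 of 5 (dark dot, 3 mm wide) in the row along the middle of the flat, on the surface, axes as the bar's; 16 mm on from dent 2
- mark4 (a point): dent 4 of 5 (dark dot, 3 mm wide) in the row along the middle of the flat, on the surface, axes as the bar's; 16 mm on from dent 3
- mark5 (a point): dent 5 of 5 (dark dot, 3 mm wide) in the row along the middle of the flat, on the surface, axes as the bar's; the last one, 19 mm short of the collar
- spare_bar: bystander: steel round bar 25 x 100 mm without collar, flat or dents, loose in the spare cradle (a rigid one, 150 x 70 mm base; top of this bar also 73 mm above the table); origin on its underside, mid-length
- mount_a: bystander: black resin specimen mount, 30 mm diameter, 20 mm high, standing 58 mm beside the sprung cradle's middle line; origin under its centre
- mount_b: bystander: a like resin mount, beside the spare cradle
- jar: bystander: small jar, 40 mm diameter, 45 mm high, between the two cradles; origin under its centre
- test_block: bystander: steel reference disc, 64 mm diameter, 14 mm high, beyond the cradles; origin under its centre
- loupe: bystander: black magnifier, 36 mm diameter, 36 mm high, beyond the cradles; origin under its centre
- mouse: bystander: black computer mouse, 100 x 58 x 32 mm, on the right near the keyboard; origin under its centre
- case: bystander: grey indenter case, 100 x 70 x 35 mm, on the left; origin under its centre

How it is judged:
By the outcome, as a careful person would: the job done as asked, in the order asked, and still so for the second after the job is handed in, with the robot touching nothing.
It also fails if it takes over 38 s, if anything falls off the work surface, if the arm or the gripper's body presses on something with over 40 N, if the wrist force passes 120 N, or if a joint passes its speed limit or range.

## Working session

There is one attempt and no reset: what is moved stays moved. The work goes in short steps, Python scripts to look and compute and a tool call to move; the robot and the scene stay as the last step left them, time stands still between calls to the robot, and variables do not carry over. Pictures are saved under pics/ and viewed, at most 10 in all, crops included, and the job is handed in when it is done.

Besides the shell and the picture viewer there is one more tool, called as a command line: name --pt "numbers of a row" for each row, then --argument value for the rest. jog_arm: Moves the arm, as the interface text tells. Its arguments: {"type":"object","properties":{"targets":{"type":"array","items":{"type":"array","items":{"type":"number"}}},"hand":{"type":"number"},"newtons":{"type":"number"}},"required":["targets"]}

```bash
mkdir -p pics; cat > h.py <<'E'
import numpy as np, cv2
from rig import env
def cam(n):
    im=env.get_image(n); im['f']=240/np.tan(np.radians(im['fovy']/2)); return im
def w(im,r,c,d=None,z=None):
    r=np.asarray(r,float);c=np.asarray(c,float)
    ray=np.stack([(c-im['cx'])/im['f'],(r-im['cy'])/im['f'],np.ones_like(c)],-1)
    T=np.array(im['cam_to_world']); 
    if d is None:
        dr=ray@T[:3,:3].T; d=(z-T[2,3])/dr[...,2]
    return (ray*np.asarray(d)[...,None])@T[:3,:3].T+T[:3,3]
E
python3 - <<'E'
from h import *
s=env.observe(); print(s['time_s'],s['position'],s['tool_rot'],s['grip_width'])
for n in('top','side'):
    im=cam(n); cv2.imwrite(f'pics/{n}.png',im['frame'][...,::-1])
    print(n,im['fovy'],np.round(im['cam_to_world'],3).tolist())
    for t in('bar','mark1','mark5','mount_a','jar','cradle'):
        for k in env.regions_of(n,t)[:6]:
            r,c=np.nonzero(k['pixels']); d=im['depth'][r,c]
            ok=d>0; print(t,round(k['score'],2),np.round(k['point']),len(r),np.round(np.median(w(im,r[ok],c[ok],d[ok]),0),3) if ok.any() else '')
E
```

```text
0.0 [0.22652515 0.50088247 0.24939329] [[-9.11110054e-01  4.12162274e-01 -8.53529868e-04]
 [ 4.12163072e-01  9.11109250e-01 -1.23972309e-03]
 [ 2.66691868e-04 -1.48131767e-03 -9.99998867e-01]] 0.08531339209497461
top 55.25424746606971 [[-0.101, -0.975, 0.2, 0.351], [-0.995, 0.099, -0.019, 0.018], [-0.002, -0.201, -0.98, 1.264], [0.0, 0.0, 0.0, 1.0]]
bar 0.62 [241. 391.] 359 [ 0.594 -0.184  0.07 ]
mark1 0.72 [246. 388.] 981 [ 0.587 -0.176  0.019]
mark1 0.53 [240. 388.] 388 [ 0.594 -0.182  0.07 ]
mark5 0.72 [246. 388.] 981 [ 0.587 -0.176  0.019]
mark5 0.53 [240. 388.] 388 [ 0.594 -0.182  0.07 ]
mount_a 0.48 [229. 401.] 83 [ 0.634 -0.226  0.02 ]
mount_a 0.4 [274. 264.] 96 [0.544 0.169 0.02 ]
jar 0.44 [280. 319.] 173 [0.507 0.006 0.044]
cradle 0.57 [246. 384.] 1023 [ 0.587 -0.175  0.019]
side 53.05699515334268 [[-0.985, -0.122, 0.125, 0.447], [-0.175, 0.686, -0.706, 0.747], [0.0, -0.717, -0.697, 0.788], [0.0, 0.0, 0.0, 1.0]]
bar 0.96 [185. 334.] 389 [ 0.59  -0.177  0.067]
bar 0.45 [317. 328.] 195 [0.544 0.18  0.018]
mark1 0.83 [184. 335.] 444 [ 0.589 -0.178  0.066]
mark5 0.83 [184. 335.] 444 [ 0.589 -0.178  0.066]
mount_a 0.48 [319. 327.] 219 [0.544 0.179 0.018]
jar 0.83 [254. 355.] 421 [0.509 0.019 0.032]
```

View pics/top.png

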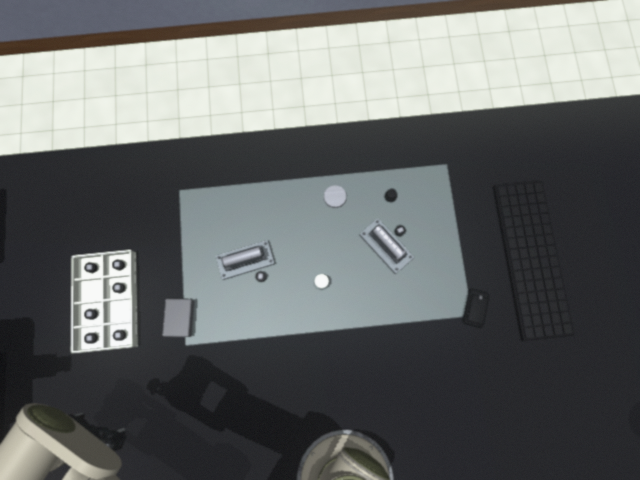

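View pics/side.png

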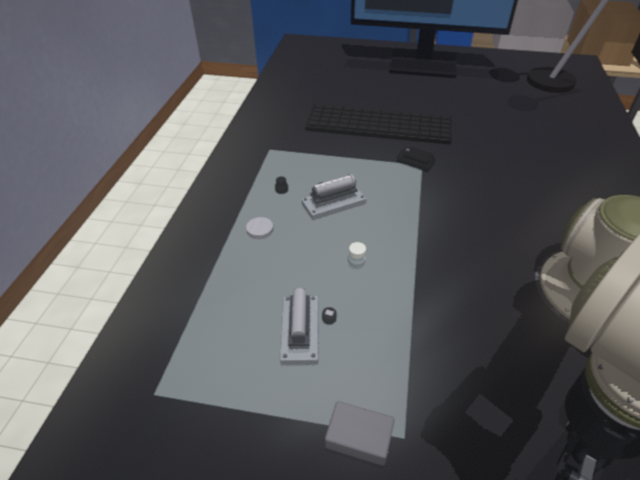

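The top view shows a bar at about (388,243) and a plain one at (243,258). In the side view the bar at (335,185) appears to carry the dents. I'll zoom in on it.

```bash
python3 - <<'E'
from h import *
out=[]
for n,(r0,r1,c0,c1) in dict(top=(210,280,350,430),side=(165,225,295,375)).items():
    im=cam(n)
    cr=cv2.resize(im['frame'][r0:r1,c0:c1,::-1],(640,int(640*(r1-r0)/(c1-c0))),interpolation=cv2.INTER_CUBIC)
    out.append(cr[:,:,:])
    np.savez(f'{n}.npz',**im)
    R,C=np.mgrid[r0:r1,c0:c1]; P=w(im,R,C,im['depth'][r0:r1,c0:c1]).reshape(-1,3)
    b=P[(P[:,2]>.058)&(P[:,2]<.09)]
    hi=b[b[:,2]>.068]; q=hi[:,:2].astype(np.float32)
    m=q.mean(0); u=np.linalg.svd(q-m)[2][0]; t=(b[:,:2]-m)@u
    print(n,len(b),m,u,np.degrees(np.arctan2(u[1],u[0])),t.min(),t.max(),b[:,2].max(), (P[P[:,2]<.005][:,2]).mean() if (P[:,2]<.005).any() else '')
    for a in np.arange(-.06,.06,.01):
        k=(t>=a)&(t<a+.01)
        if k.any(): print(round(a,3),k.sum(),b[k,2].max().round(4),np.ptp((b[k,:2]-m)@[-u[1],u[0]]).round(4))
h=[cv2.resize(o,(400,int(400*o.shape[0]/640))) for o in out]
cv2.imwrite('pics/z1.png',cv2.resize(out[0],(680,595)));cv2.imwrite('pics/z2.png',out[1])
E
```

```text
top 391 [ 0.59270304 -0.18546313] [-0.81372696 -0.58124727] -144.46167 -0.0576223726181062 0.05220681970367653 0.0806973852029933 0.0004610483935454997
-0.06 23 0.0726 0.0233
-0.05 33 0.0772 0.0219
-0.04 37 0.0764 0.0256
-0.03 35 0.0754 0.0289
-0.02 35 0.0764 0.0264
-0.01 39 0.0769 0.0324
0.0 34 0.0774 0.0292
0.01 37 0.075 0.0271
0.02 38 0.0755 0.0283
0.03 35 0.0773 0.029
0.04 37 0.0807 0.0306
0.05 8 0.0671 0.0178
side 379 [ 0.59311074 -0.1798795 ] [0.81325763 0.58190376] 35.584553 -0.05596806811279506 0.05591880803401066 0.07534054566300841 -0.000454124544956398
-0.06 6 0.0635 0.0091
-0.05 44 0.0753 0.0306
-0.04 36 0.0739 0.0201
-0.03 30 0.0728 0.0177
-0.02 32 0.0736 0.018
-0.01 34 0.0734 0.0184
0.0 30 0.0738 0.0188
0.01 36 0.074 0.02
0.02 33 0.0729 0.0212
0.03 36 0.0732 0.0228
0.04 42 0.0745 0.0226
0.05 20 0.0722 0.0227
```

View pics/z1.png

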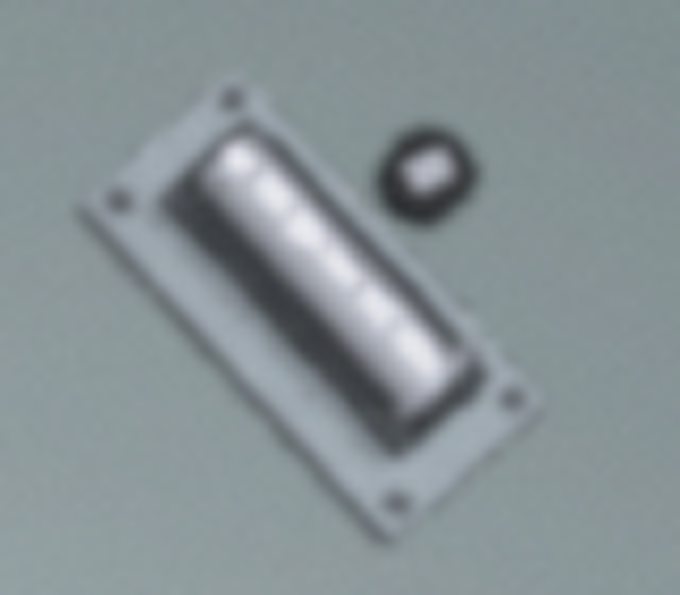

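View pics/z2.png

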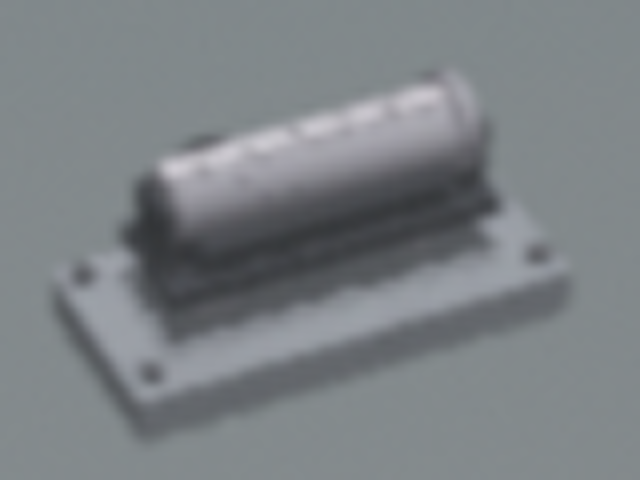

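The dents and the flat confirm the sprung bar. Its collar is at the lower right in the top view (455,370 in the crop) and at the right in the side view (465,110), which is the end nearer the base. Next I'll measure the dent row.

```bash
python3 - <<'E'
from h import *
from scipy.ndimage import map_coordinates as mc
from scipy.optimize import minimize
def proj(im,P):
    T=np.array(im['cam_to_world']); p=(P-T[:3,3])@T[:3,:3]
    return p[...,1]/p[...,2]*im['f']+im['cy'], p[...,0]/p[...,2]*im['f']+im['cx']
ims={n:{k:(v if v.ndim else v.item()) for k,v in np.load(n+'.npz').items()} for n in('top','side')}
def prof(n,p,s,off=0):
    im=ims[n]; u=np.array([np.cos(p[2]),np.sin(p[2])]); v=np.array([-u[1],u[0]])
    P=np.c_[np.array(p[:2])+s[:,None]*u+off*v,np.full(len(s),.073)]
    return mc(cv2.cvtColor(im['frame'],cv2.COLOR_RGB2GRAY).astype(float),proj(im,P),order=1)
D=np.array([-38,-22,-6,10,26])*1e-3; B=np.array([-46,-30,-14,2,18,34])*1e-3
def cost(p,ns):
    return sum(prof(n,p,D,o).mean()-prof(n,p,B[1:-1],o).mean()-.3*prof(n,p,B,o).mean() for n in ns for o in(-.001,0,.001))
for ns in(['top'],['side'],['top','side']):
    best=min((minimize(cost,[.593+a,-.183+b,np.radians(-144.5+c)],args=(ns,),method='Nelder-Mead',options=dict(initial_simplex=np.array([.593+a,-.183+b,np.radians(-144.5+c)])+np.array([[0,0,0],[.004,0,0],[0,.004,0],[0,0,.03]]))) for a in(-.006,0,.006) for b in(-.006,0,.006) for c in(-2,0,2)),key=lambda r:r.fun)
    print(ns,best.fun,best.x[:2],np.degrees(best.x[2])); p=best.x
    s=np.arange(-54,56,4)*1e-3
    for n in ns: print(n,np.round(prof(n,p,s)).astype(int))
# base plate outline from depth (z 12..24mm)
for n,im in ims.items():
    r,c=np.mgrid[165:285,290:435]; P=w(im,r,c,im['depth'][165:285,290:435]).reshape(-1,3)
    k=(np.abs(P[:,2]-.018)<.004)&(np.hypot(P[:,0]-.593,P[:,1]+.183)<.09)
    q=cv2.minAreaRect((P[k,:2]*1000).astype(np.float32)); print(n,q)
E
```

```text
['top'] -299.0019984061804 [ 0.60775954 -0.17459833] -143.0114338277087
top [143 158 166 160 132 178 224 218 200 221 228 223 213 226 230 224 213 224
 227 220 200 220 225 219 206 218 224 221]
['side'] -228.61602597394622 [ 0.59521876 -0.1806785 ] -142.09442512620444
side [101 160 196 186 180 191 199 190 183 195 196 191 174 191 194 191 179 190
 193 187 169 183 189 191 177 152 155 143]
['top', 'side'] -528.8662253243632 [ 0.60750725 -0.17304187] -144.21274713211218
top [143 155 166 163 135 164 222 221 198 215 225 224 212 224 230 226 214 220
 225 219 204 215 225 222 208 219 227 227]
side [136 135 126 112 124 181 196 185 179 192 195 190 186 197 194 181 175 192
 195 184 180 190 192 180 173 190 191 191]
top ((605.9072875976562, -199.53704833984375), (149.7562713623047, 108.41612243652344), 35.66173553466797)
side ((605.7349243164062, -196.8266143798828), (149.2176055908203, 111.99223327636719), 35.09177780151367)
```

```bash
python3 - <<'E'
from h import *
from scipy.ndimage import map_coordinates as mc, gaussian_filter
def proj(im,P):
    T=np.array(im['cam_to_world']); p=(P-T[:3,3])@T[:3,:3]
    return p[...,1]/p[...,2]*im['f']+im['cy'], p[...,0]/p[...,2]*im['f']+im['cx']
u=np.array([np.cos(np.radians(-144.3)),np.sin(np.radians(-144.3))]); v=np.array([-u[1],u[0]]); m=np.array([.5945,-.1825])
sc=4; S,V=np.meshgrid(np.arange(-85,85,1/sc)*1e-3,np.arange(-45,45,1/sc)*1e-3)
out=[]
for n in('top','side'):
    im={k:(a if a.ndim else a.item()) for k,a in np.load(n+'.npz').items()}
    for z in(.073,) :
        P=np.concatenate([m+S[...,None]*u+V[...,None]*v,np.full(S.shape+(1,),z)],-1)
        g=cv2.cvtColor(im['frame'],cv2.COLOR_RGB2GRAY).astype(float)
        R=mc(g,proj(im,P),order=3).clip(0,255).astype(np.uint8)
    R=cv2.cvtColor(R,cv2.COLOR_GRAY2BGR)
    for d in(-50,-38,-22,-6,10,26,45): 
        x=int((d+85)*sc); cv2.line(R,(x,100),(x,125),(0,0,255),1); cv2.line(R,(x,235),(x,260),(0,0,255),1)
    cv2.line(R,(0,180),(100,180),(0,255,0),1); cv2.line(R,(580,180),(680,180),(0,255,0),1)
    out.append(R[60:320])
    # base plate, wider z tol, screws etc
    r,c=np.mgrid[165:285,290:435]; Q=w(im,r,c,im['depth'][165:285,290:435]).reshape(-1,3)
    e=(Q[:,:2]-m); s=e@u; t=e@v; k=(np.abs(Q[:,2]-.018)<.003)&(np.abs(t)<.042)&(np.abs(s)<.085)
    print(n,'s',np.percentile(s[k],[1,99]),'t',np.percentile(t[k],[1,99]))
    a=(Q[:,2]>.070)&(abs(t)<.02); l=np.polyfit(s[a],t[a],1); print('axis t',l)
cv2.imwrite('pics/rect.png',np.vstack(out))
E
```

```text
top s [-0.07335972  0.07495433] t [-0.03304881  0.03642055]
axis t [-0.00824943  0.00125722]
side s [-0.07438038  0.07287222] t [-0.03674593  0.03101256]
axis t [-0.00814758 -0.00221809]
```

View pics/rect.png

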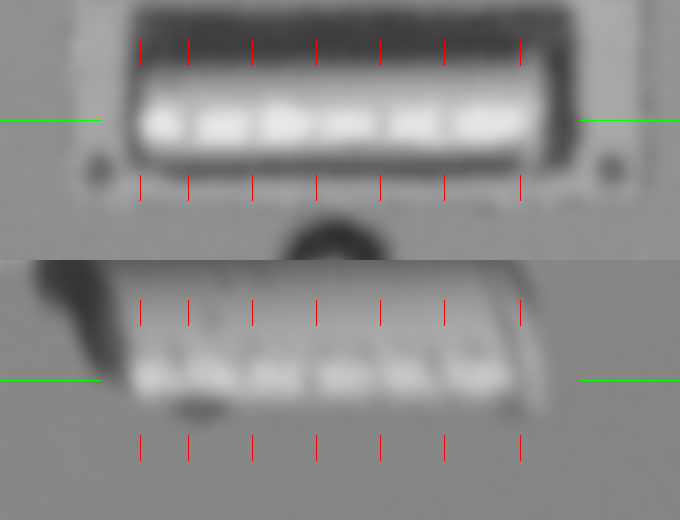

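The rectified views agree to about 1 mm: the dents lie on my marks in both cameras. The bar middle is at about (0.5945, -0.1825), with the collar towards -144.6°.

```bash
cat > g.py <<'E'
from h import *
import sys
from scipy.spatial.transform import Rotation as Ro
a=np.radians(-144.6); u=np.array([np.cos(a),np.sin(a),0]); Rt=np.c_[-u,np.cross([0,0,-1],-u),[0,0,-1]]
m=np.array([.5945,-.1825,0])
s=env.observe(); R=np.array(s['tool_rot']); p=np.array(s['position'])
for arg in sys.argv[1:]:
    d,z=map(float,arg.split(',')); T=m+u*d/1000; T[2]=z
    print(arg,'shift cm',np.round(R.T@(T-p)*100,2),'rotvec',np.round(Ro.from_matrix(R.T@Rt).as_rotvec(degrees=True),2))
e=p-m; print('t',s['time_s'],'along',(e@u*1000).round(2),'lat',(e@np.cross([0,0,1],u)*1000).round(2),'z',p[2].round(5),'F',np.round(s['ft_force'],2),'w',s['grip_width'],'q',np.round(s['q'],0))
E
python3 g.py=-38 -38,0.2 2>/dev/null || python3 g.py -38,0.2
```

```text
-38,0.2 shift cm [-63.6  -43.84   5.  ] rotvec [ -0.    -0.   120.26]
t 0.8 along -96.15 lat -770.32 z 0.25004 F [-0.03 -0.84 -0.38] w 0.08541175253056763 q [ 53.  22.  74.   0.  84. -12.]
```

jog_arm --pt "-63.6 -43.8 5 0 0 120.3" --pt "-63.6 -43.8 5 0 0 120.3" --pt "-63.6 -43.8 5 0 0 120.3" --pt "-63.6 -43.8 5 0 0 120.3" --pt "-63.6 -43.8 5 0 0 120.3" --pt "-63.6 -43.8 5 0 0 120.3" --pt "-63.6 -43.8 5 0 0 120.3" --pt "-63.6 -43.8 5 0 0 120.3" --hand 0 --newtons 20

```text
time_s: 1.47
position: [0.3991, 0.2144, 0.2286]
tool_rot: [[-0.139, 0.99, 0.001], [0.99, 0.139, 0.0], [0.0, 0.001, -1.0]]
ft_force: [0.3, 0.9, 0.1]
grip_width: 0.0
gripper_force: 0.0
```

```bash
python3 g.py -38,0.2
```

```text
-38,0.2 shift cm [-40.28  17.18   2.87] rotvec [ 3.000e-02 -2.000e-02  6.262e+01]
t 1.4667 along -70.69 lat -436.71 z 0.22863 F [0.31 0.88 0.06] w 2.8744838679356646e-05 q [13. 13. 91.  0. 76.  5.]
```

jog_arm --pt "-40 17 2.8 0 0 62" --pt "-40 17 2.8 0 0 62" --pt "-40 17 2.8 0 0 62" --pt "-40 17 2.8 0 0 62" --pt "-40 17 2.8 0 0 62" --pt "-40 17 2.8 0 0 62" --pt "-40 17 2.8 0 0 62" --pt "-40 17 2.8 0 0 62"

```text
time_s: 2.13
position: [0.5725, -0.0697, 0.207]
tool_rot: [[0.758, 0.652, 0.0], [0.652, -0.758, 0.0], [0.0, 0.0, -1.0]]
ft_force: [1.0, 0.5, -0.5]
grip_width: 0.0001
gripper_force: 0.0
```

```bash
python3 g.py -38,0.15
```

```text
-38,0.15 shift cm [-1.9  10.33  5.7 ] rotvec [ 0.01 -0.01  5.29]
t 2.1333 along -47.38 lat -104.65 z 0.20698 F [ 0.96  0.49 -0.52] w 0.0001417042698098222 q [-19.  26.  74.   0.  79.  31.]
```

jog_arm --pt "-1.0 4 1.5 0 0 3" --pt "-1.9 8 3 0 0 5.3" --pt "-1.9 10.3 4.5 0 0 5.3" --pt "-1.9 10.3 5.7 0 0 5.3" --pt "-1.9 10.3 5.7 0 0 5.3" --pt "-1.9 10.3 5.7 0 0 5.3"

```text
time_s: 2.63
position: [0.6248, -0.1576, 0.1497]
tool_rot: [[0.811, 0.584, -0.001], [0.584, -0.811, 0.001], [-0.001, -0.001, -1.0]]
ft_force: [0.3, -0.1, 0.5]
grip_width: -0.0003
gripper_force: 0.0
```

```bash
python3 g.py -38,0.096
```

```text
-38,0.096 shift cm [-0.11  0.28  5.37] rotvec [-0.08  0.04  0.36]
t 2.6333 along -39.15 lat -2.73 z 0.14968 F [ 0.3  -0.09  0.52] w -0.00029846059024274727 q [-25.  36.  67.   0.  77.  30.]
```

jog_arm --pt "-0.1 0.15 1.5 0 0 0.3" --pt "-0.1 0.15 3 0 0 0.3" --pt "-0.1 0.15 4 0 0 0.3" --pt "-0.1 0.15 4.7 0 0 0.3" --pt "-0.1 0.15 4.7 0 0 0.3" --pt "-0.1 0.15 4.7 0 0 0.3"

```text
time_s: 3.13
position: [0.6254, -0.1593, 0.1038]
tool_rot: [[0.814, 0.581, 0.001], [0.581, -0.814, -0.0], [0.0, 0.001, -1.0]]
ft_force: [0.7, 0.1, 0.3]
grip_width: -0.0
gripper_force: 0.0
```

```bash
python3 g.py -38,0.096; python3 - <<'E'
from h import *
o=[]
for n,(r0,c0) in dict(top=(200,350),side=(130,290)).items():
    im=cam(n); o.append(cv2.resize(im['frame'][r0:r0+90,c0:c0+90,::-1],(400,400),interpolation=cv2.INTER_CUBIC))
cv2.imwrite('pics/ap.png',np.hstack(o))
E
python3 g.py -38,0.096
```

```text
-38,0.096 shift cm [-0.06  0.1   0.78] rotvec [ 0.04 -0.02  0.1 ]
t 3.1333 along -38.59 lat -1.0 z 0.10378 F [0.67 0.13 0.35] w -4.177140926594862e-05 q [-25.  38.  70.   0.  72.  30.]
-38,0.096 shift cm [-0.06  0.07  0.81] rotvec [ 0.08 -0.05  0.08]
t 3.2333 along -38.59 lat -0.69 z 0.10411 F [ 0.08  0.12 -0.07] w -0.00023289933466747438 q [-25.  38.  70.   0.  72.  30.]
```

View pics/ap.png

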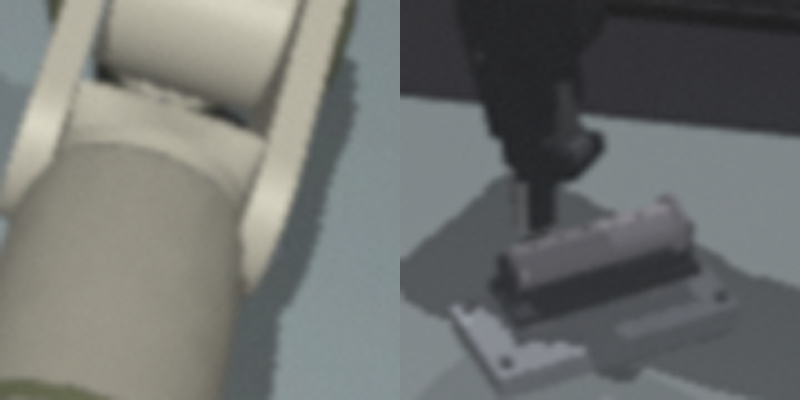

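The side crop shows the shut fingertips over the plain end of the bar at about (540,230). The arm hides the bar in the top view. I'll correct laterally and descend gently.

jog_arm --pt "-0.06 0.07 0.2 0 0 0" --pt "-0.06 0.07 0.5 0 0 0" --pt "-0.06 0.07 0.7 0 0 0" --pt "-0.06 0.07 0.9 0 0 0" --pt "-0.06 0.07 1.0 0 0 0" --pt "-0.06 0.07 1.1 0 0 0" --pt "-0.06 0.07 1.1 0 0 0" --pt "-0.06 0.07 1.1 0 0 0"

```text
time_s: 3.9
position: [0.6251, -0.1605, 0.092]
tool_rot: [[0.814, 0.58, -0.0], [0.58, -0.814, 0.0], [-0.0, -0.0, -1.0]]
ft_force: [0.2, -1.2, -0.3]
grip_width: 0.0002
gripper_force: 0.0
```

```bash
python3 g.py -38,0.088
```

```text
-38,0.088 shift cm [0.03 0.02 0.4 ] rotvec [-0.    0.    0.07]
t 3.9 along -37.67 lat -0.16 z 0.09205 F [ 0.16 -1.16 -0.26] w 0.0002386714228035669 q [-25.  39.  71.   0.  70.  30.]
```

jog_arm --pt "0.02 0.0 0.1 0 0 0" --pt "0.02 0.0 0.2 0 0 0" --pt "0.02 0.0 0.25 0 0 0" --pt "0.02 0.0 0.25 0 0 0"

```text
time_s: 4.23
position: [0.6254, -0.1605, 0.0898]
tool_rot: [[0.814, 0.58, 0.0], [0.58, -0.814, -0.0], [0.0, 0.0, -1.0]]
ft_force: [-0.3, -0.6, 3.0]
grip_width: 0.0001
gripper_force: 1.4
```

```bash
python3 g.py -38,0.088
```

```text
-38,0.088 shift cm [0.01 0.01 0.18] rotvec [ 0.03 -0.01  0.07]
t 4.2333 along -37.94 lat -0.06 z 0.08976 F [-0.29 -0.57  2.98] w 0.0001158255967916649 q [-25.  39.  71.  -0.  70.  30.]
```

jog_arm --pt "0 0 0.1 0 0 0" --pt "0 0 0.2 0 0 0" --pt "0 0 0.2 0 0 0" --pt "0 0 0.2 0 0 0"

```text
time_s: 4.57
position: [0.6254, -0.1605, 0.0877]
tool_rot: [[0.814, 0.58, 0.0], [0.58, -0.814, -0.0], [0.0, 0.0, -1.0]]
ft_force: [-0.7, -1.0, 5.2]
grip_width: -0.0001
gripper_force: 2.2
```

```bash
python3 g.py 26,0.088
```

```text
26,0.088 shift cm [-6.39 -0.   -0.03] rotvec [ 0.02 -0.01  0.07]
t 4.5667 along -37.93 lat -0.05 z 0.08774 F [-0.66 -0.96  5.21] w -7.03985051627005e-05 q [-25.  39.  71.  -0.  70.  30.]
```

jog_arm --pt "-0.16 0 0 0 0 0" --pt "-0.32 0 0 0 0 0" --pt "-0.48 0 0 0 0 0" --pt "-0.64 0 0 0 0 0" --pt "-0.8 0 0 0 0 0" --pt "-0.96 0 0 0 0 0" --pt "-1.12 0 0 0 0 0" --pt "-1.28 0 0 0 0 0"

```text
time_s: 5.23
position: [0.6148, -0.1679, 0.0876]
tool_rot: [[0.814, 0.58, 0.0], [0.58, -0.814, 0.0], [0.0, 0.0, -1.0]]
ft_force: [2.4, 2.1, 4.6]
grip_width: 0.0002
gripper_force: 2.3
```

```bash
python3 g.py 26,0.088
```

```text
26,0.088 shift cm [-5.1   0.01 -0.04] rotvec [ 0.01 -0.01  0.07]
t 5.2333 along -24.96 lat -0.14 z 0.08761 F [2.45 2.1  4.61] w 0.00017329601293758764 q [-26.  39.  72.   0.  69.  29.]
```

jog_arm --pt "-0.16 0 0 0 0 0" --pt "-0.32 0 0 0 0 0" --pt "-0.48 0 0 0 0 0" --pt "-0.64 0 0 0 0 0" --pt "-0.8 0 0 0 0 0" --pt "-0.96 0 0 0 0 0" --pt "-1.12 0 0 0 0 0" --pt "-1.28 0 0 0 0 0"

```text
time_s: 5.9
position: [0.6043, -0.1753, 0.0876]
tool_rot: [[0.814, 0.58, 0.0], [0.58, -0.814, -0.0], [0.0, 0.0, -1.0]]
ft_force: [3.1, 1.8, 5.5]
grip_width: 0.0002
gripper_force: 2.3
```

jog_arm --pt "-0.16 0 0 0 0 0" --pt "-0.32 0 0 0 0 0" --pt "-0.48 0 0 0 0 0" --pt "-0.64 0 0 0 0 0" --pt "-0.8 0 0 0 0 0" --pt "-0.96 0 0 0 0 0" --pt "-1.12 0 0 0 0 0" --pt "-1.28 0 0 0 0 0"

```text
time_s: 6.57
position: [0.5938, -0.1828, 0.0875]
tool_rot: [[0.814, 0.58, -0.0], [0.58, -0.814, 0.0], [-0.0, -0.0, -1.0]]
ft_force: [2.7, 1.8, 4.5]
grip_width: 0.0001
gripper_force: 2.3
```

```bash
python3 g.py 26,0.088
```

```text
26,0.088 shift cm [-2.53  0.01 -0.05] rotvec [-0.    0.    0.07]
t 6.5667 along 0.69 lat -0.16 z 0.08755 F [2.74 1.84 4.5 ] w 6.285031943683829e-05 q [-28.  37.  75.  -0.  67.  27.]
```

jog_arm --pt "-0.16 0 0 0 0 0" --pt "-0.32 0 0 0 0 0" --pt "-0.48 0 0 0 0 0" --pt "-0.64 0 0 0 0 0" --pt "-0.8 0 0 0 0 0" --pt "-0.96 0 0 0 0 0" --pt "-1.12 0 0 0 0 0" --pt "-1.28 0 0 0 0 0"

```text
time_s: 7.23
position: [0.5834, -0.1902, 0.0875]
tool_rot: [[0.814, 0.58, -0.0], [0.58, -0.814, 0.0], [-0.0, -0.0, -1.0]]
ft_force: [3.4, 1.6, 4.9]
grip_width: -0.0003
gripper_force: 2.2
```

jog_arm --pt "-0.16 0 0 0 0 0" --pt "-0.32 0 0 0 0 0" --pt "-0.48 0 0 0 0 0" --pt "-0.64 0 0 0 0 0" --pt "-0.8 0 0 0 0 0" --pt "-0.96 0 0 0 0 0" --pt "-1.12 0 0 0 0 0" --pt "-1.28 0 0 0 0 0"

```text
time_s: 7.9
position: [0.573, -0.1976, 0.0875]
tool_rot: [[0.814, 0.58, -0.0], [0.58, -0.814, 0.0], [-0.0, -0.0, -1.0]]
ft_force: [2.6, 1.9, 5.1]
grip_width: 0.0004
gripper_force: 2.2
```

```bash
python3 g.py 26,0.088; python3 - <<'E'
from h import *
im=cam('side'); r0,c0=140,290
cv2.imwrite('pics/end.png',cv2.resize(im['frame'][r0:r0+90,c0:c0+90,::-1],(540,540),interpolation=cv2.INTER_CUBIC))
E
```

```text
26,0.088 shift cm [ 0.03  0.01 -0.05] rotvec [-0.    0.    0.07]
t 7.9 along 26.28 lat -0.13 z 0.08755 F [2.58 1.88 5.06] w 0.00039065999589986866 q [-30.  36.  78.   0.  66.  24.]
```

View pics/end.png

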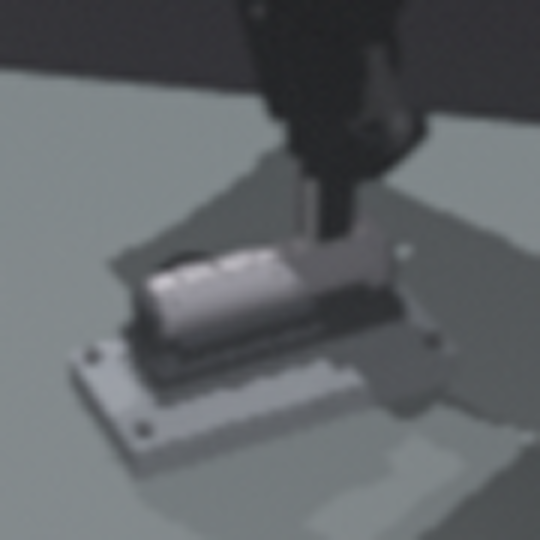

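The side crop shows the fingertips at about (330,235), on the flat just short of the collar at (375,245), and the bar is seated. Next I'll lift straight off.

jog_arm --pt "0 0 -0.1 0 0 0" --pt "0 0 -0.3 0 0 0" --pt "0 0 -0.6 0 0 0" --pt "0 0 -1.2 0 0 0" --pt "0 0 -2.5 0 0 0" --pt "0 0 -4.5 0 0 0" --pt "0 0 -7 0 0 0" --pt "0 0 -10 0 0 0"

```text
time_s: 8.62
position: [0.5722, -0.1972, 0.1875]
tool_rot: [[0.814, 0.58, -0.004], [0.58, -0.814, 0.002], [-0.002, -0.003, -1.0]]
ft_force: [0.6, -0.8, 1.0]
grip_width: -0.0001
gripper_force: 0.0
```

jog_arm --pt "0 0 -1 0 0 0" --pt "0 0 -1 0 0 0" --pt "0 0 -1 0 0 0" --pt "0 0 -1 0 0 0" --pt "0 0 -1 0 0 0" --pt "0 0 -1 0 0 0"

```text
time_s: 9.12
position: [0.5728, -0.1974, 0.1962]
tool_rot: [[0.814, 0.58, -0.002], [0.58, -0.814, 0.001], [-0.001, -0.002, -1.0]]
ft_force: [0.2, -0.9, 0.1]
grip_width: -0.0
gripper_force: 0.0
```

```bash
python3 - <<'E'
from h import *
im=cam('side'); r0,c0=140,290
cv2.imwrite('pics/fin.png',cv2.resize(im['frame'][r0:r0+90,c0:c0+90,::-1],(540,540),interpolation=cv2.INTER_CUBIC))
s=env.observe(); print(s['time_s'],s['position'],s['ft_force'])
E
```

```text
9.1667 [ 0.572895   -0.19743031  0.19648018] [ 0.16890452 -0.90392878  0.33320881]
```

View pics/fin.png

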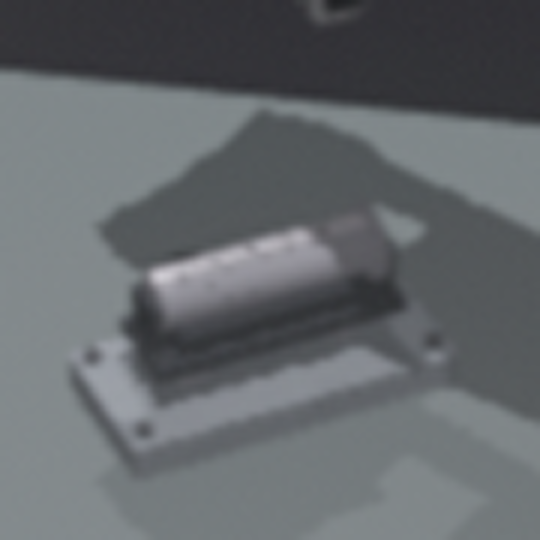

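The bar lies in its cradle, from about (150,290) to (385,240), and the gripper is well clear above it.

```bash
python3 -c "
from rig import env; print(env.close_job())"
```

```text
the job is handed in; nothing more can be done
None
```

I stroked the bar from dent 1 to dent 5 with about 5 N of downward force (cradle pressed down an estimated 4 mm), lifted straight off leaving the bar in its cradle, and handed the job in at about 9 s; no verdict came back.

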